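# Load the six-sleeve comb into the extractor's heating block

### The job

Take the long six-toothed sleeve comb out of its steel stand and lower it into the spring-mounted aluminium heating block so that each tooth enters its own well, keeping hold of it until it is fully home with its spine flat on the block, then let go. The block is clamped somewhere along its nest, so find the wells by feel, pressing only gently and never pushing the block down to its stop. Leave the short comb, the bottle and the pot alone.

Things in the scene. Friction and masses are not known exactly. Their poses are not given: they have to be found in the camera images.
- comb: White plastic comb, 40-85 g, the longer of two. Spine 14 (x) x 96 (y) x 10 (z) mm; six round teeth 7 mm thick, 24 mm long below it in a row along y, 14 mm apart (y = -35 to 35), the last 2 mm narrowing to 6. Origin: centre of the spine's underside, where the teeth begin; z up. Same either way round. Starts hanging loosely in its stand, origin 36 mm above the table.
- comb_fin (a point): Centre of the comb's upright grip fin, 28 mm above the comb's origin. The fin is 12 mm thick (x), 44 mm long (y), from 10 to 46 mm above the origin. Pinch it across its thickness.
- stand_a: Fixed steel stand of the long comb, base 34 x 114 x 6 mm. Two end posts carry the ends of the spine 36 mm above the table, with end lips 6 mm higher; open above and along both long sides. Origin: centre of its underside; y along its length. The two stands may be in either order.
- nest: Grey plastic nest, fixed: base 90 (x) x 212 (y) x 10 (z) mm, with a black box on its -y end (60 x 30 mm, to z = 40 mm) and a low stop on its +y end (to z = 26 mm). Origin: centre of its underside; y along its length. It carries the aluminium block on springs. With the comb fully home the comb's origin is at z = 60 mm here, its row along the nest's y, at x = 0.
- nest_mid (a point): Point above the nest's centre at the height of the block's flat top, 60 mm above the table. NOT the block's centre: the block (54 x 140 mm) is clamped with its centre anywhere from 3 to 27 mm from here towards the nest's +y (x exact). This shift is not reported: find it by touch, or roughly by eye. Along y the clamp holds up to 40 N.
- nest_floor (a point): Point 28 mm below point nest_mid: the depth of the wells' floors. The block has one row of six wells along y, 14 mm apart, centred in the block; each is 9 mm wide along y, 11 mm along x, 28 mm deep, edges broken by 0.5 mm. 30 mm of solid top lie beyond each end well. The block sits on springs: pushed down it gives way from 3 N on, 2.5 N per mm, up to 8 mm, then is solid.
- short_comb: Bystander: a shorter comb with four thicker teeth, spine 68 mm long, same fin, in its own shorter stand. Leave it. Origin: centre of the spine's underside.
- reagent: Bystander: white bottle, 52 mm in diameter, 95 mm tall. Origin: centre of its underside.
- cap_pot: Bystander: white closed pot, 60 mm in diameter, 50 mm tall. Origin: centre of its underside.

How it is judged:
By the outcome, as a careful person would: the job done as asked, in the order asked, and still so for the second after the job is handed in, with the robot touching nothing.
It also fails if it takes over 67 s, if anything falls off the work surface, if the arm or the gripper's body presses on something with over 40 N, if the wrist force passes 120 N, or if a joint passes its speed limit or range.

### The arm

A 6-joint arm with a two-finger parallel gripper is mounted at the origin on the work surface. World frame = base frame: x ahead of the robot, y to its left, z up, the work surface at z = 0. Lengths are in m, angles in rad, forces in N, time in s.
With the tool pointing down it reaches from about 0.2 to 0.875 m from the base axis. Payload 3.4 kg.
Tool frame: the origin (TCP) lies between the finger pads; the fingertips stand 25 mm ahead of it and the grasp point (between the pads) lies 6 mm ahead of it (r.nose_length is the z of the fingertips in the tool frame, in m); z points along the fingers, x is the direction in which the jaws open and shut, and the axes are right-handed (so a half turn about z gives the same grasp; the last joint's range is limited). The gripper opens to 94 mm and grips with 3 to 60 N. Pads are 16 mm wide; open, the fingers measure 119 mm over their backs; the gripper's body (75 mm by 177 mm) begins 78 mm behind the grasp point.
Start: joints at [-1.428, 0.276, 1.505, -0, 1.361, -0.121], TCP at [0.15, -0.555, 0.207] pointing down, gripper open.
Joint ranges: [-2.89, 2.89], [-0.75, 2.08], [0.22, 2.7], [-1.18, 4.32], [0.11, 2.71], [-2.7, 2.7]. Speed limits (rad/s): [2.57, 2.57, 3.14, 3.14, 3.14, 3.14].

### API

Orientations are given as a unit quaternion [w, x, y, z].
In Python, from plant import r, gripper_to, inverse_kinematics, vision, models, telemetry gives the robot as it stands. Calls block until the motion is done:
- r.move_to(position, orientation): joint-space move of the TCP to a pose.
- r.move_l(position, rot=None, vel=0.15, guard=None): straight line of the TCP; rot=None keeps the orientation; vel is the mean speed in m/s. With guard (N) it stops when the force on the tool has changed by that much, and returns True; else False.
- r.movej(angles): joint-space move.
- gripper_to(opening, f_grip=None): finger opening in m; f_grip is the grip in N (None keeps the last); returns when the fingers have stopped.
- r.hold(seconds).
- inverse_kinematics(position, orientation): joint angles nearest the present ones, or None.
- vision.snapshot(name): name is "scene" or "top" or "wrist"; returns the picture (384x512x3 uint8, red, green, blue); there is no depth.
- vision.get_calibration(name): a dict with "fx", "fy", "cx", "cy" (pixels), "D" ([k1, k2, p1, p2, k3] as OpenCV has them; the pictures are not rectified), "position" and "orientation" of the camera in the world. Camera axes: x right, y down, z forward; pixel columns grow to the right and rows downward; lengths in m; the calibration is good to about 2 mm. A picture is of the moment at which its call begins: read the wrist's pose just before it. get_calibration takes no time and is no camera call; for the wrist camera it gives the pose at the moment of the call.
A pose or a line that the arm cannot do raises r.PlanningError and nothing moves.
- r.sign_off(): hands the job in, once; it reports no verdict.
Trained networks look in the newest picture that a camera, given by its name, has taken for a name from the list of things; names that differ only in an ending like _2 or _b are one class to them, and where a whole thing is asked for, a point or a joint stands for the part that bears it (a point fixed in the world has none). Each returns a list of dicts, best first, with "score" (0 to 1); they miss things now and then, are a little off and sometimes report something else, mostly with a low value. They report only what shows in the picture. A call takes as long as a camera call.
- models.boxes_of(thing, camera): "at" ([x, y, z] in m, in world coordinates, good to about 4 mm: the middle of the surface that is visible of it).
- models.regions_of(thing, camera): "pixels" (384x512 bool, what is visible of it).
- models.mark_of(thing, camera): "at" ([x, y, z] in m, in world coordinates, good to about 4 mm: a listed point, or the origin of a listed thing).
Readings, each from a call of its own:
- telemetry.current_t(): time.
- telemetry.current_joints(): joint angles.
- telemetry.current_dq(): joint speeds.
- telemetry.current_joint_efforts(): joint torques, N m.
- telemetry.current_ee_pos(): TCP position.
- telemetry.current_tool_rot(): TCP orientation.
- telemetry.current_wrist_force(): force on the tool from outside, world axes, zero at the start.
- telemetry.current_torque(): the same for the moment, N m.
- telemetry.current_opening(): finger opening in m.
Only numpy, scipy, OpenCV 4.12 (cv2) and the standard library are available. Lean on these libraries where they do the work, as an engineer would, in place of code of your own. Each camera call takes 0.05 s, during which the arm holds its last target.

## Working session

There is one attempt and no reset: what is moved stays moved. The work goes in short steps, each a Python script; the robot and the scene stay as the last script left them, time stands still between calls to the robot, and variables do not carry over. Pictures are saved under pics/ and viewed, and the job is handed in when it is done.

```bash
ls; mkdir -p pics; python3 - <<'E'
from plant import r, gripper_to, inverse_kinematics, vision, models, telemetry
import cv2, numpy as np
for n in ["scene","top"]:
    im=vision.snapshot(n); cv2.imwrite(f"pics/{n}0.png",im[:,:,::-1])
    for t in ["comb","comb_fin","stand_a","nest","nest_mid","short_comb","reagent","cap_pot"]:
        print(n,t,[(np.round(d["at"],4).tolist(),round(d["score"],2)) for d in models.mark_of(t,n)[:3]])
    c=vision.get_calibration(n); print(c)
print(telemetry.current_t(), telemetry.current_tool_rot(), r.nose_length)
E
```

```text
pics
scene comb [([0.5416, 0.2713, 0.036], 0.97)]
scene comb_fin [([0.5414, 0.2724, 0.065], 0.74)]
scene stand_a [([0.5453, 0.271, -0.0016], 0.58)]
scene nest [([0.5904, -0.1914, -0.0011], 0.7)]
scene nest_mid [([0.5909, -0.192, 0.0589], 0.94)]
scene short_comb [([0.5323, 0.1192, 0.0373], 0.79)]
scene reagent [([0.7326, 0.0502, -0.0002], 0.87)]
scene cap_pot [([0.7537, -0.0922, -0.0006], 0.92)]
{'fx': 461.1249301101788, 'fy': 461.1249301101788, 'cx': 256.4676499204349, 'cy': 197.49573459972947, 'D': array([0.01330801, 0.        , 0.        , 0.        , 0.        ]), 'position': array([1.42487826, 0.01434972, 0.6183509 ]), 'orientation': array([-0.33981358,  0.62453169,  0.62361333, -0.32495124])}
top comb [([0.5444, 0.2708, 0.0381], 0.64)]
top comb_fin [([0.5461, 0.2711, 0.0599], 0.63)]
top stand_a [([0.5447, 0.2704, -0.0013], 0.81)]
top nest [([0.5953, -0.1929, 0.0012], 0.74), ([0.5348, 0.1202, 0.0344], 0.56)]
top nest_mid [([0.5947, -0.1956, 0.0615], 0.93)]
top short_comb [([0.537, 0.1178, 0.0373], 0.54)]
top reagent [([0.733, 0.0545, -0.0033], 0.92)]
top cap_pot [([0.7498, -0.0896, 0.0022], 0.61), ([0.7377, 0.0528, -0.0039], 0.54), ([0.5467, 0.2743, 0.038], 0.18)]
{'fx': 490.58246756504167, 'fy': 490.58246756504167, 'cx': 256.21529988162376, 'cy': 194.12334287396246, 'D': array([0.07014871, 0.        , 0.        , 0.        , 0.        ]), 'position': array([0.46527602, 0.04408109, 0.9513964 ]), 'orientation': array([-0.06042332,  0.70592411, -0.7035819 ,  0.05470546])}
0.9 [ 3.09515158e-05  7.93977950e-01 -6.07946554e-01  4.51466166e-05] 0.025
```

View pics/scene0.png

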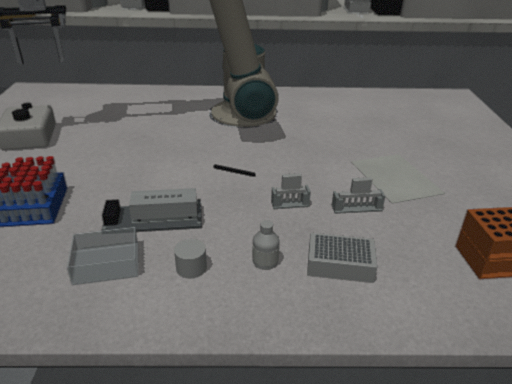

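View pics/top0.png

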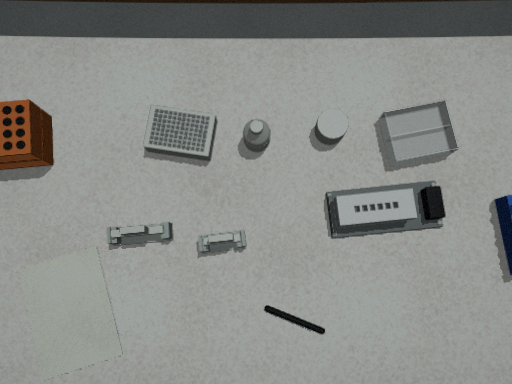

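Scene view: the nest is at about (160,210) with its black box at the left end. The short comb is at (291,190) and the long comb at (358,195). Top view: the nest is at (385,210), its six wells span about (357–396, 208) and the box is at right (433,203). The long comb is at (140,233). Next I'll measure yaws and positions from pixels.

```bash
cat > h.py <<'E'
from plant import r, gripper_to, inverse_kinematics, vision, models, telemetry
import cv2, numpy as np
from scipy.spatial.transform import Rotation as R
def rot(c): 
    w,x,y,z=c["orientation"]; return R.from_quat([x,y,z,w]).as_matrix()
def K(c): return np.array([[c["fx"],0,c["cx"]],[0,c["fy"],c["cy"]],[0,0,1]])
def unproj(px,z,c):
    u=cv2.undistortPoints(np.array(px,float).reshape(-1,1,2),K(c),np.array(c["D"])).reshape(-1,2)
    d=np.c_[u,np.ones(len(u))]@rot(c).T
    p=np.array(c["position"]); return p+d*((z-p[2])/d[:,2])[:,None]
def proj(P,c):
    Rm=rot(c); rv=cv2.Rodrigues(Rm.T)[0]; t=-Rm.T@np.array(c["position"])
    return cv2.projectPoints(np.array(P,float).reshape(-1,1,3),rv,t,K(c),np.array(c["D"]))[0].reshape(-1,2)
def down(yaw):  # tool x axis at angle yaw in world, z down
    X=np.array([np.cos(yaw),np.sin(yaw),0]);Z=np.array([0,0,-1.]);Y=np.cross(Z,X)
    q=R.from_matrix(np.c_[X,Y,Z]).as_quat(); return [q[3],q[0],q[1],q[2]]
def T(): return telemetry.current_t()
def F(): return np.array(telemetry.current_wrist_force())
def P(): return np.array(telemetry.current_ee_pos())
def snap(n,f):
    c=vision.get_calibration(n); im=vision.snapshot(n); cv2.imwrite("pics/"+f,im[:,:,::-1]); return im,c
E
python3 - <<'E'
from h import *
im,c=snap("top","top1.png")
g=cv2.cvtColor(im,cv2.COLOR_RGB2GRAY)
def wells(g,x0,x1,y0,y1,z,thr):
    m=(g[y0:y1,x0:x1]<thr).astype(np.uint8)
    n,l,s,ce=cv2.connectedComponentsWithStats(m)
    return [(s[i,4],ce[i]+[x0,y0]) for i in range(1,n)]
up=cv2.resize(im[170:250,310:450],None,fx=5,fy=5,interpolation=cv2.INTER_CUBIC); cv2.imwrite("pics/nestcrop.png",up[:,:,::-1])
up=cv2.resize(im[205:265,90:260],None,fx=4.5,fy=4.5,interpolation=cv2.INTER_CUBIC); cv2.imwrite("pics/combcrop.png",up[:,:,::-1])
w=[(a,p) for a,p in wells(g,345,408,198,220,.06,110) if 8<a<60]
print(w)
Pw=unproj([p for a,p in w],.06,c); print(np.round(Pw,4))
d=Pw[-1]-Pw[0]; print(Pw.mean(0),np.degrees(np.arctan2(d[1],d[0])),np.linalg.norm(d))
for t in ["nest","comb","stand_a","comb_fin"]:
    L=models.regions_of(t,"top")
    if L:
        m=L[0]["pixels"].astype(np.uint8); k=cv2.findContours(m,0,2)[0]; k=max(k,key=cv2.contourArea)
        print(t,L[0]["score"],cv2.minAreaRect(k),m.sum())
        b=cv2.boxPoints(cv2.minAreaRect(k)); z={"nest":.03,"comb":.046,"stand_a":.01,"comb_fin":.08}[t]
        print(np.round(unproj(b,z,c),4).tolist())
E
```

```text
[(np.int32(29), array([379.82758621, 206.        ])), (np.int32(28), array([387.5       , 205.42857143])), (np.int32(29), array([395.06896552, 204.4137931 ])), (np.int32(30), array([364.5, 207.5])), (np.int32(28), array([372.14285714, 206.5       ])), (np.int32(30), array([356.8       , 208.36666667]))]
[[ 0.5905 -0.1738  0.06  ]
 [ 0.5916 -0.1876  0.06  ]
 [ 0.5936 -0.2013  0.06  ]
 [ 0.5877 -0.146   0.06  ]
 [ 0.5896 -0.1599  0.06  ]
 [ 0.586  -0.132   0.06  ]]
[ 0.58982687 -0.16676521  0.06      ] 96.16392832626308 0.04200473514591232
nest 0.7 ((385.52081298828125, 208.70298767089844), (47.41791915893555, 117.46074676513672), 84.14398956298828) 5364
[[0.6229, -0.0782, 0.03], [0.6464, -0.298, 0.03], [0.5572, -0.3017, 0.03], [0.5335, -0.0855, 0.03]]
comb 0.96 ((136.78277587890625, 230.6106719970703), (9.868395805358887, 52.32965850830078), 84.80557250976562) 459
[[0.5501, 0.3203, 0.046], [0.5589, 0.2251, 0.046], [0.5408, 0.2228, 0.046], [0.532, 0.3177, 0.046]]
stand_a 0.96 ((139.577880859375, 233.35658264160156), (18.92197036743164, 66.27215576171875), 84.80557250976562) 701
[[0.5556, 0.34, 0.01], [0.5673, 0.2145, 0.01], [0.5311, 0.21, 0.01], [0.5197, 0.3347, 0.01]]
comb_fin 0.7 ((256.5, 135.5), (33.0, 27.0), 90.0) 769
[[0.7489, 0.0764, 0.08], [0.749, 0.0266, 0.08], [0.6865, 0.0266, 0.08], [0.6864, 0.0759, 0.08]]
```

View pics/nestcrop.png

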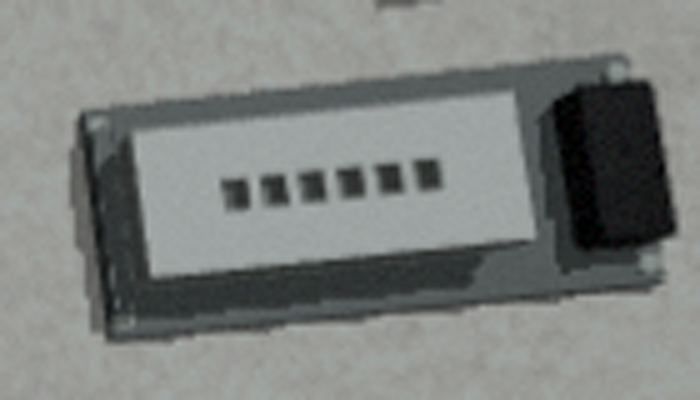

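View pics/combcrop.png

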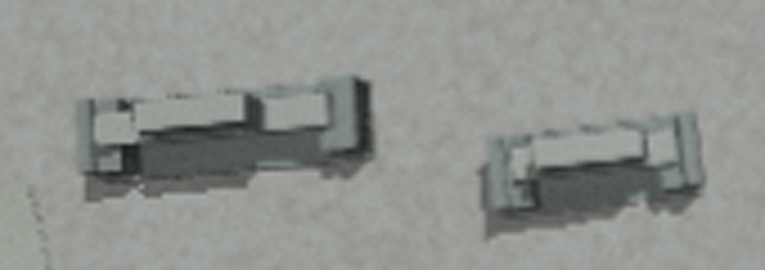

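```bash
python3 - <<'E'
from h import *
yn=np.radians(6.2)
for p in [(.59,-.167,.25),(.545,.27,.2)]:
    for a in (0,np.pi): print(p,np.round(inverse_kinematics(p,down(yn+a)),2) if inverse_kinematics(p,down(yn+a)) is not None else None)
t=T(); r.move_to([.59,-.1668,.25],down(yn)); print(T()-t, telemetry.current_joints())
im,c=snap("wrist","w0.png"); print(c["position"],P())
E
```

```text
(0.59, -0.167, 0.25) [-0.39  0.31  1.34 -0.    1.48 -0.5 ]
(0.59, -0.167, 0.25) [-0.39  0.31  1.34 -0.    1.48  2.64]
(0.545, 0.27, 0.2) [ 0.35  0.33  1.44 -0.    1.37  0.24]
(0.545, 0.27, 0.2) None
2.1083000000000003 [-3.90465520e-01  3.14825828e-01  1.34359324e+00 -5.35353283e-04
  1.48340474e+00 -4.97147416e-01]
[ 0.5821183  -0.09381094  0.42781859] [ 0.58958695 -0.16788931  0.24987727]
```

View pics/w0.png

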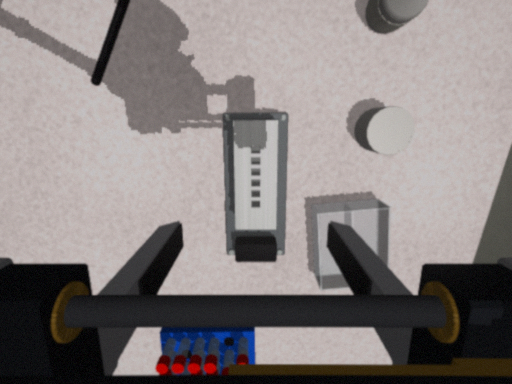

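The wrist view shows the six wells in a column at u≈256, v≈154–204, with the box at (256,248). Next I'll measure the wells here and move over the comb.

```bash
python3 - <<'E'
from h import *
im,c=snap("wrist","w1.png")
g=cv2.cvtColor(im,cv2.COLOR_RGB2GRAY)
cv2.imwrite("pics/w1c.png",cv2.resize(im[100:270,200:310],None,fx=4,fy=3.5,interpolation=cv2.INTER_CUBIC)[:,:,::-1])
m=(g[135:215,245:268]<125).astype(np.uint8)
n,l,s,ce=cv2.connectedComponentsWithStats(m)
w=[ce[i]+[245,135] for i in range(1,n) if s[i,4]>15]; print(s[1:,4])
Pw=unproj(w,.06,c); print(np.round(w,1).tolist(),np.round(Pw,4))
print(Pw.mean(0))
# row fit
u,_,vt=np.linalg.svd((Pw-Pw.mean(0))[:,:2]); print(np.degrees(np.arctan2(vt[0,1],vt[0,0])))
# to comb
r.move_to([.543,.245,.21],down(np.radians(5.3)))
im,c=snap("wrist","w2.png"); print(P(),T())
for t in ["comb","comb_fin","stand_a"]:
    print(t,[(np.round(d["at"],4).tolist(),round(d["score"],2)) for d in models.mark_of(t,"wrist")[:2]])
L=models.regions_of("comb","wrist")
if L: np.save("m.npy",L[0]["pixels"])
E
```

```text
[301  49  47  48  48  48]
[[255.1, 142.1], [255.2, 160.6], [255.4, 171.6], [255.3, 182.6], [255.5, 193.5], [255.5, 203.5]] [[ 0.5857 -0.1232  0.06  ]
 [ 0.5884 -0.1459  0.06  ]
 [ 0.5901 -0.1597  0.06  ]
 [ 0.5915 -0.1738  0.06  ]
 [ 0.5933 -0.1881  0.06  ]
 [ 0.5947 -0.2015  0.06  ]]
[ 0.59063414 -0.16537929  0.06      ]
-83.4437760079284
[0.54373187 0.24387489 0.21013782] 4.95
comb [([0.5428, 0.2705, 0.0342], 0.82)]
comb_fin [([0.5491, 0.2722, 0.0621], 0.84)]
stand_a [([0.545, 0.2694, -0.0026], 0.65)]
```

View pics/w1c.png

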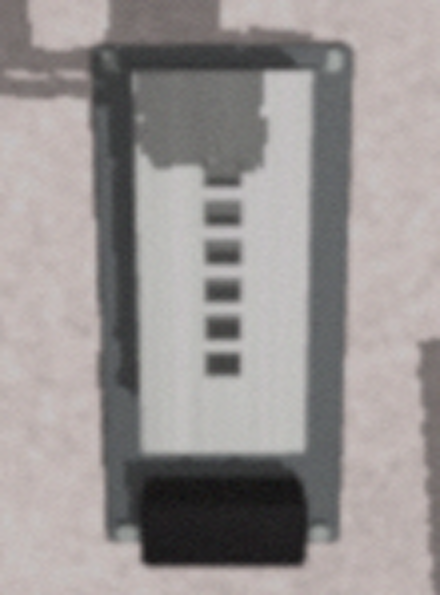

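View pics/w2.png

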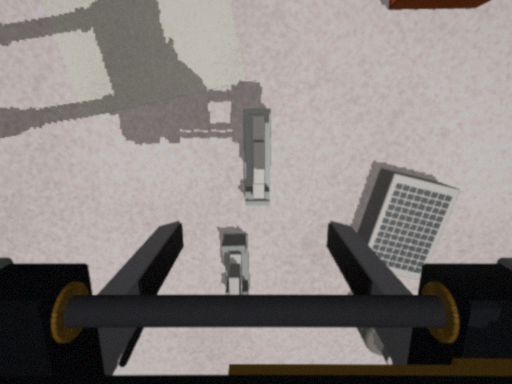

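```bash
python3 - <<'E'
from h import *
im=cv2.imread("pics/w2.png"); c=cv2.resize(im[95:215,225:290],None,fx=6,fy=5,interpolation=cv2.INTER_CUBIC); cv2.imwrite("pics/w2c.png",c)
m=np.load("m.npy").astype(np.uint8)
k=max(cv2.findContours(m,0,2)[0],key=cv2.contourArea); print(cv2.minAreaRect(k))
E
```

```text
Traceback (most recent call last):
FileNotFoundError: [Errno 2] No such file or directory: 'm.npy'
```

View pics/w2c.png

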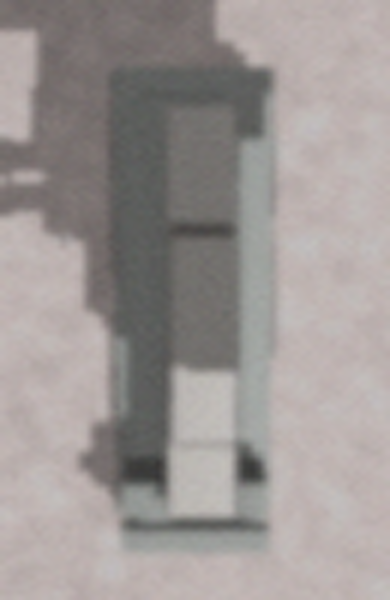

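```bash
python3 - <<'E'
from h import *
c=vision.get_calibration("wrist")
px=lambda x,y:(225+x/6-.42,95+y/5-.4)
A=unproj([px(167,105),px(236,105),px(169,518),px(236,518)],.046,c); print(np.round(A,4))
print(A.mean(0), (A[0]+A[1]-A[2]-A[3])/2, np.linalg.norm(A[0]-A[1]))
d=(A[0]+A[1]-A[2]-A[3])/2; print(np.degrees(np.arctan2(d[1],d[0])),np.linalg.norm(d))
# stand edges
S=unproj([px(110,70),px(272,70),px(122,548),px(270,548)],.042,c);print(np.round(S,4),S.mean(0))
# check with predicted comb projection in top view
E
```

```text
[[0.5345 0.3198 0.046 ]
 [0.5473 0.321  0.046 ]
 [0.5435 0.2244 0.046 ]
 [0.5568 0.2257 0.046 ]]
[0.54552816 0.27272717 0.046     ] [-0.00922974  0.09534804  0.        ] 0.012860147202435607
95.52903748615229 0.09579372248245144
[[0.5232 0.3264 0.042 ]
 [0.5534 0.3292 0.042 ]
 [0.5347 0.2149 0.042 ]
 [0.5647 0.2176 0.042 ]] [0.54398938 0.27203708 0.042     ]
```

```bash
python3 - <<'E'
from h import *
y=np.radians(5.5)
t0=T()
gripper_to(.05,30)
r.move_to([.5455,.2727,.13],down(y))
print(r.move_l([.5455,.2727,.074],vel=.08,guard=6), P(), F())
gripper_to(0.0,35); print(telemetry.current_opening(),F(),T()-t0)
r.hold(.2); print(P(),F(), telemetry.current_torque())
E
```

```text
False [0.54596674 0.2728408  0.07445877] [-0.69248045 -0.30156717 -0.14438493]
0.011471406332609853 [-0.21416235  0.62747286  0.14673276] 2.7916999999999996
[0.54552709 0.27272574 0.07406979] [-0.39452899 -0.30147756 -0.0053461 ] [-0.06298245 -0.03004172 -0.00392628]
```

```bash
python3 - <<'E'
from h import *
print(r.move_l([.5455,.2727,.20],vel=.1)); r.hold(.3)
print(P(),F(),telemetry.current_opening(),telemetry.current_torque(),T())
snap("wrist","w3.png"); snap("scene","s3.png")
a=cv2.imread("pics/w3.png");b=cv2.imread("pics/s3.png")
cv2.imwrite("pics/c3.png",np.hstack([cv2.resize(a[90:290,190:330],None,fx=2.8,fy=2.8),cv2.resize(b[100:300,270:410],None,fx=2.8,fy=2.8)]))
E
```

```text
False
[0.54540079 0.2726638  0.19968109] [ 0.30038808 -0.06468325 -0.17275291] 0.011576922838683092 [-0.08053859 -0.03033178 -0.01193733] 9.85
```

View pics/c3.png

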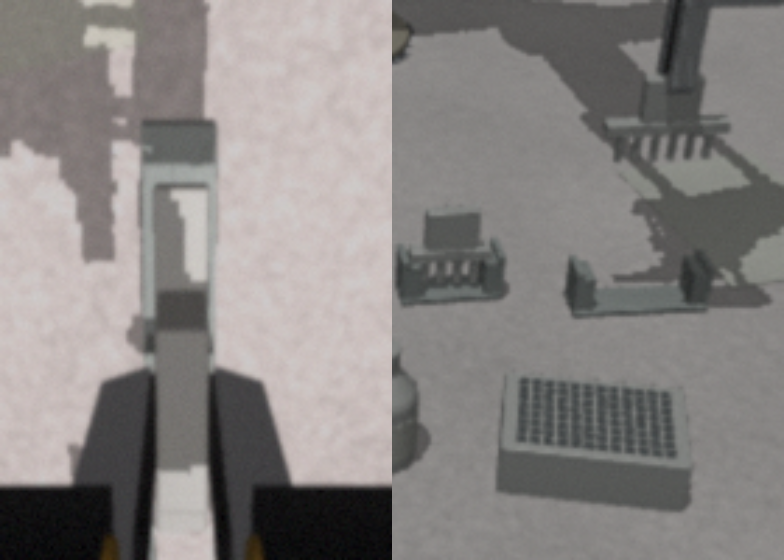

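```bash
cat >> h.py <<'E'
def combpts(o,yaw,pitch=0):
    M=R.from_euler('z',yaw).as_matrix()@R.from_euler('x',pitch).as_matrix()
    b=lambda x0,x1,y0,y1,z0,z1:[[x,y,z] for x in(x0,x1) for y in(y0,y1) for z in(z0,z1)]
    B=[b(-.007,.007,-.048,.048,0,.01),b(-.006,.006,-.022,.022,.01,.046)]+[b(-.0035,.0035,k-.0035,k+.0035,-.024,0) for k in np.arange(-.035,.04,.014)]
    return [(M@np.array(q).T).T+o for q in B]
def overlay(im,c,o,yaw,pitch=0,s=1,x0=0,y0=0,boxes=None):
    for q in combpts(np.array(o),yaw,pitch):
        h=cv2.convexHull(((proj(q,c)-[x0,y0]+.5)*s-.5).astype(np.float32)).astype(int)
        cv2.polylines(im,[h],True,(0,0,255),1)
    return im
E
python3 - <<'E'
from h import *
for n,f,(x0,x1,y0,y1) in [("scene","s3.png",(330,410,100,170)),("top","",(100,200,180,260))]:
    if n=="top": snap("top","t3.png"); f="t3.png"
    im=cv2.imread("pics/"+f); c=vision.get_calibration(n)
    s=8 if n=="scene" else 6
    u=cv2.resize(im[y0:y1,x0:x1],None,fx=s,fy=s,interpolation=cv2.INTER_CUBIC)
    overlay(u,c,[.5454,.2727,.1617],np.radians(5.5),0,s,x0,y0); cv2.imwrite(f"pics/ov_{n}.png",u)
E
```

```text
(no output)
```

View pics/ov_scene.png

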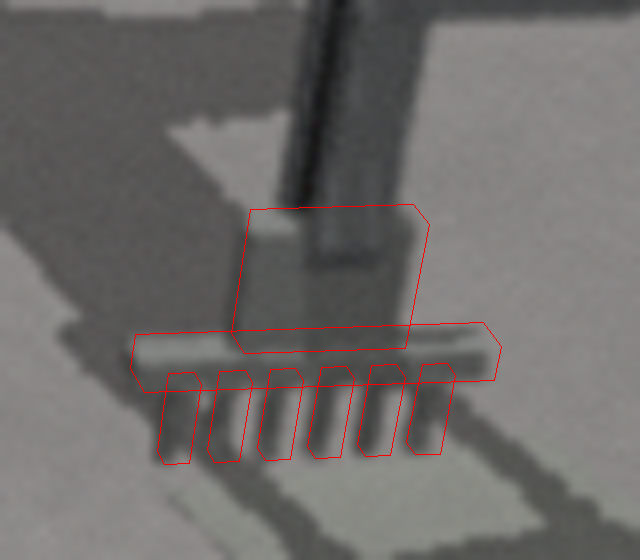

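View pics/ov_top.png

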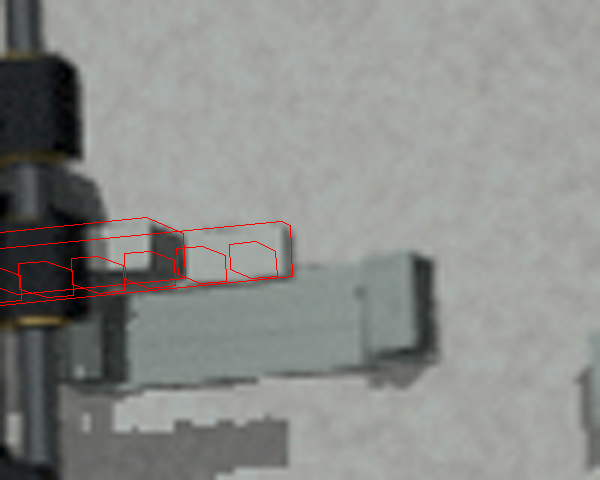

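```bash
python3 - <<'E'
from h import *
im=cv2.imread("pics/w3.png"); c=vision.get_calibration("wrist")
x0,x1,y0,y1,s=220,290,170,300,5
u=cv2.resize(im[y0:y1,x0:x1],None,fx=s,fy=s,interpolation=cv2.INTER_CUBIC); v=u.copy()
p=P();overlay(u,c,[p[0],p[1],p[2]-.038],np.radians(5.5),0,s,x0,y0); cv2.imwrite("pics/ov_w.png",np.hstack([v,u])[:600])
E
```

```text
(no output)
```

View pics/ov_w.png

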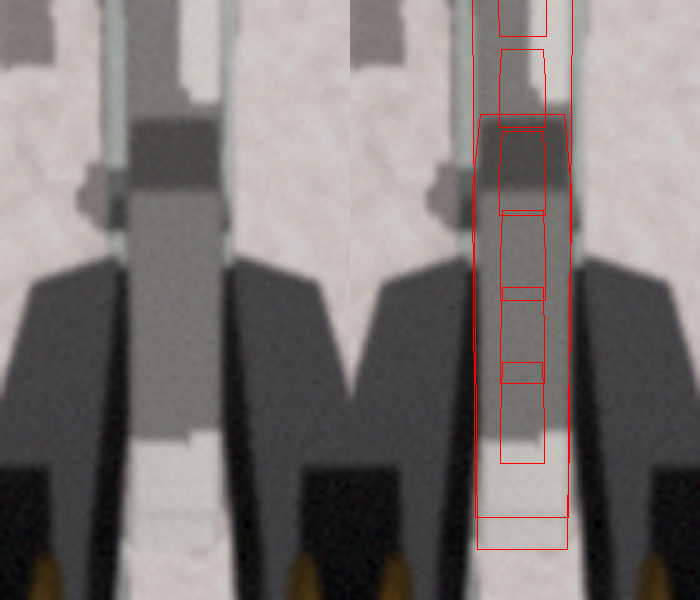

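The overlay matches the comb to about 0.6 mm, and the wrist camera shows no visible bias. I'll carry the comb over the wells.

```bash
python3 - <<'E'
from h import *
y=np.radians(6.4)
r.move_to([.5905,-.1668,.20],down(y))
r.move_l([.5905,-.1668,.132],vel=.08); r.hold(.4)
print(P(),F(),telemetry.current_torque(),T())
im,c=snap("wrist","w4.png"); im2,c2=snap("scene","s4.png")
a=cv2.imread("pics/w4.png");b=cv2.imread("pics/s4.png")
A=cv2.resize(a[130:300,220:290],None,fx=3.5,fy=3.5,interpolation=cv2.INTER_CUBIC)
B=cv2.resize(b[150:240,95:210],None,fx=4.5,fy=4.5,interpolation=cv2.INTER_CUBIC)
B2=B.copy(); p=P(); overlay(B2,c2,[p[0],p[1],p[2]-.038],y,0,4.5,95,150)
cv2.imwrite("pics/c4.png",A); cv2.imwrite("pics/c4b.png",np.vstack([B,B2])[:, :])
E
```

```text
[ 0.59056    -0.16685482  0.13223444] [-0.9634538   0.31038371  0.16571679] [-0.05296104 -0.13851207  0.01418198] 13.025
```

View pics/c4.png

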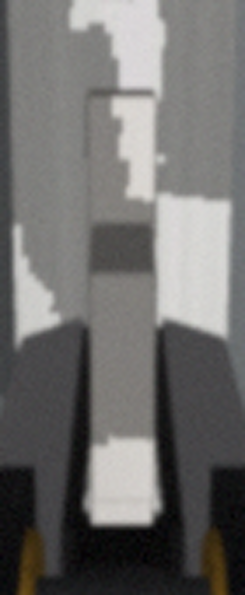

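View pics/c4b.png

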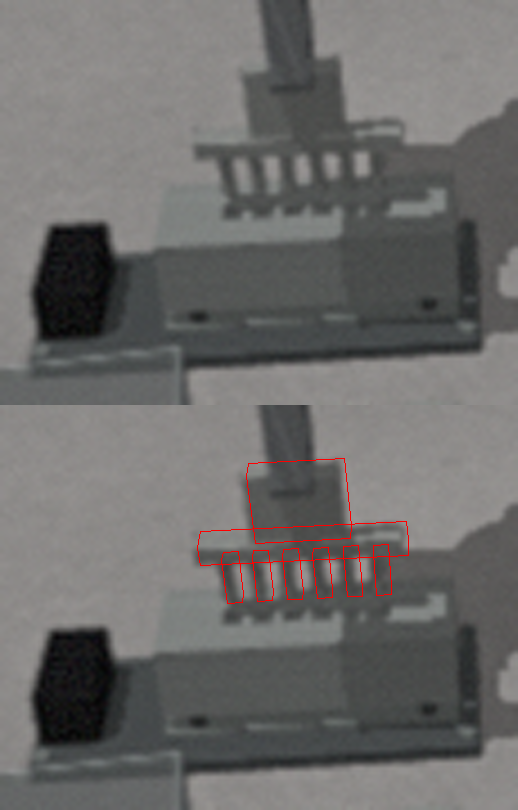

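The teeth stand right over the wells. In the scene crop the tooth tips are at y≈195 and the wells at y≈210, in line. Lowering gently.

```bash
python3 - <<'E'
from h import *
f0=F()
h=r.move_l([.5905,-.1668,.114],vel=.015,guard=2.5)
print(h,P(),F()-f0,telemetry.current_torque(),T())
E
```

```text
False [ 0.59059358 -0.16683381  0.11412471] [ 0.63673135 -1.36445996 -1.22125297] [-0.03889553 -0.10914904 -0.03663485] 14.475
```

```bash
python3 - <<'E'
from h import *
r.hold(.2); f0=F(); print(f0,P())
h=r.move_l([.5905,-.1668,.102],vel=.015,guard=2.5)
print(h,P(),F(),telemetry.current_torque(),telemetry.current_opening(),T())
im2,c2=snap("scene","s5.png")
B=cv2.resize(im2[150:240,95:210,::-1],None,fx=5,fy=5,interpolation=cv2.INTER_CUBIC); cv2.imwrite("pics/c5.png",B)
E
```

```text
[-0.43265668  0.12955145 -0.86228138] [ 0.59053576 -0.16682549  0.11408419]
False [ 0.59058276 -0.1668179   0.10206306] [ 0.44799802  0.20136732 -1.03466677] [-0.0395281  -0.11587298 -0.00428278] 0.011451739170933294 15.625
```

View pics/c5.png

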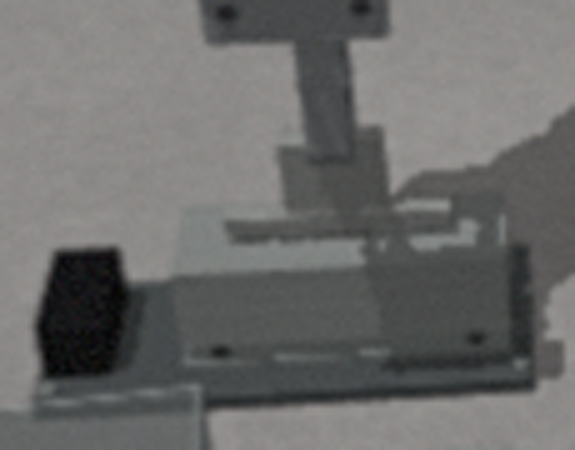

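The comb has entered with no resistance and the spine is about 4 mm above the block (crop y≈225). Now seating it with a guard.

```bash
python3 - <<'E'
from h import *
f0=F()
h=r.move_l([.5905,-.1668,.094],vel=.01,guard=3)
print(h,P(),F(),F()-f0,telemetry.current_torque(),telemetry.current_opening(),T())
r.hold(.3); print(P(),F(),telemetry.current_torque())
E
```

```text
True [ 0.59049651 -0.16682986  0.09739618] [ 0.10556376 -0.22437155  3.98007353] [-0.56215526  0.22917098  5.2954162 ] [ 0.02858657 -0.11346575  0.02223941] 0.011952593765967323 16.2083
[ 0.59044413 -0.16680334  0.09714283] [0.30845212 0.20574753 5.13318213] [-0.09023642 -0.2306312   0.03780349]
```

```bash
python3 - <<'E'
from h import *
r.move_l([.5905,-.1668,.0975],vel=.01); r.hold(.2); print(P(),F(),telemetry.current_torque())
im2,c2=snap("scene","s6.png")
B=cv2.resize(im2[150:240,95:210,::-1],None,fx=5,fy=5,interpolation=cv2.INTER_CUBIC); cv2.imwrite("pics/c6.png",B)
E
```

```text
[ 0.59052845 -0.16679367  0.09746381] [-0.72066541 -1.07033313  3.60066325] [-0.11613032 -0.23746471  0.03402517]
```

View pics/c6.png

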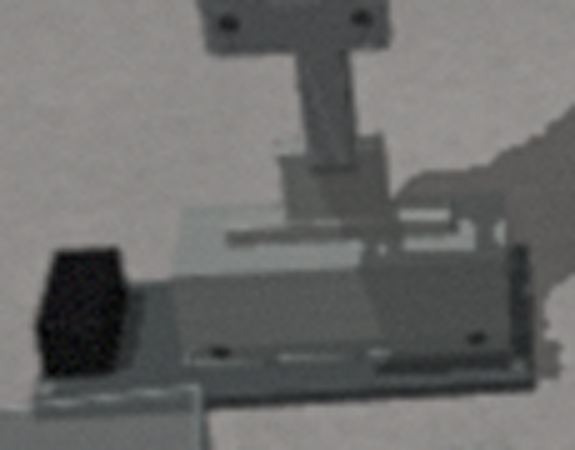

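The spine now lies flat on the block (crop y≈235), with a steady contact force of about 3.6 N. I'll release, rise clear and check.

```bash
python3 - <<'E'
from h import *
gripper_to(.035); r.hold(.2); print(telemetry.current_opening(),F())
print(r.move_l([.5905,-.1668,.16],vel=.08,guard=5), r.move_l([.5905,-.1668,.25],vel=.15)); r.hold(.3)
print(P(),F(),T())
im2,c2=snap("scene","s7.png"); im,c=snap("wrist","w7.png"); snap("top","t7.png")
print([(np.round(d["at"],4).tolist(),round(d["score"],2)) for d in models.mark_of("comb","wrist")[:1]+models.mark_of("comb","scene")[:1]])
B=cv2.resize(im2[150:240,95:210,::-1],None,fx=5,fy=5,interpolation=cv2.INTER_CUBIC)
A=cv2.resize(cv2.imread("pics/w7.png")[100:270,215:300],None,fy=450/170,fx=450/170,interpolation=cv2.INTER_CUBIC); cv2.imwrite("pics/c7.png",np.hstack([B,A]))
B=cv2.resize(im2[150:240,95:210,::-1],None,fx=5,fy=5,interpolation=cv2.INTER_CUBIC)
overlay(B,c2,[.5905,-.1668,.06],np.radians(6.4),0,5,95,150); cv2.imwrite("pics/c7b.png",B)
E
```

```text
0.03461155643984229 [ 0.10040424  0.32170845 -0.41404495]
False False
[ 0.59018881 -0.16665666  0.24912862] [-0.41898595 -0.11605824 -0.05551696] 19.775
[([0.588, -0.167, 0.0619], 0.56), ([0.592, -0.1688, 0.0612], 0.6)]
```

View pics/c7.png

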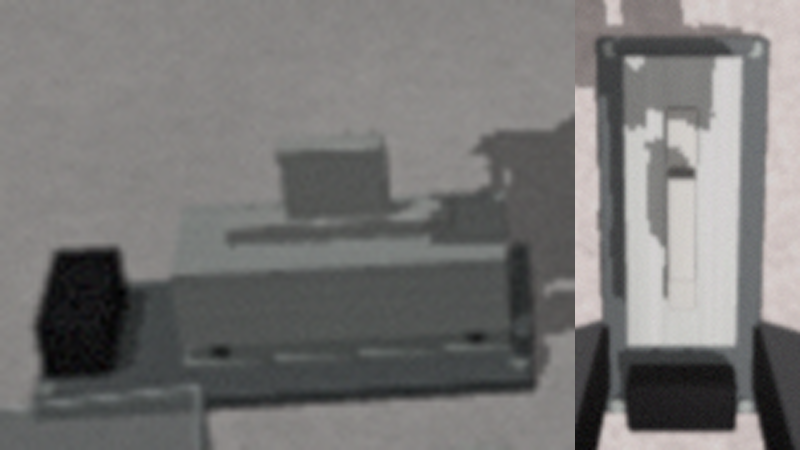

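View pics/c7b.png

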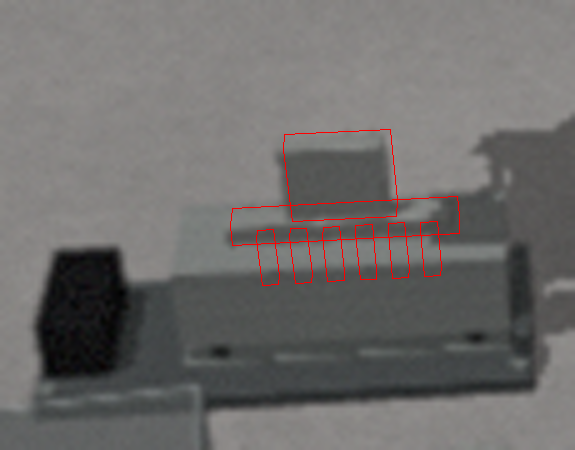

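The spine lies flat and parallel to the block top, the overlay for z=60 mm agrees, and the robot is clear. Handing in.

```bash
python3 -c "
from h import *
r.sign_off(); print(T())"
```

```text
the job is handed in; nothing more can be done
the job is handed in; nothing more can be done
```

The long comb is in the heating block, with its spine flat on the block top. I released it, moved the arm clear and handed the job in at about 20 s of the 67 s allowed.

- **Finding the wells:** The wells showed clearly in the top and wrist cameras, which agreed to about 1 mm. They put the block about 25 mm towards the nest's +y end. I lowered the comb there with force guards, and the teeth went in on the first try with no resistance, so no search by touch was needed.
- **Seating:** The spine touched with the comb's origin at about z = 59.4 mm, against 60 mm expected. The force peaked at about 5 N, which is roughly 1 mm of spring travel and far from the 8 mm stop. I eased back to about 3.6 N before letting go.
- **Last checks:** A projection of the comb at z = 60 mm matched the scene picture. The networks put the comb's origin at z = 61–62 mm, within their 4 mm accuracy. The gripper ended 0.25 m up, touching nothing. The short comb, bottle and pot were not touched.
- **Disagreements:** The comb seemed to tilt about 1° in the grip while carried, but it did not affect the insertion. Before and after, the networks' positions differed by a few millimetres between cameras, so I relied on my own pixel measurements.

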